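Post a spent battery pack through the spring flap of the drop box

TASK

Press the drop box's orange spring flap down with one finger and keep it open while the other finger pushes the purple battery pack along its rails until it drops into the box; never push the pack onto a closed flap. Do not pinch or lift the pack, and leave the things standing around the box where they are. Finish with the pack lying inside and the flap sprung shut again.

Things in the scene. Friction and masses are not known exactly. Their poses are not given: they have to be found in the camera images.
- box: Grey battery drop box fixed to the bench, hollow, 265 long (x) x 102 wide (y) x 150 mm high, black lips 8 mm higher. Origin on the bench below the rail ends; x runs from the rails (x -135 to 0) to the flap (x 3 to 106), z up. Top face, rails and shut flap are level at z 150. Inside, 92 mm wide and clear to the floor. Behind the hinge a fixed strip, x 108 to 130.
- rail_end (a point): Point at top level where the two rails end and the flap begins, midway between them; axes as the box. The rails (5 mm thick, inner edges at y -22 and +22) leave an open finger slot 44 mm wide from x -115 to 0, into which a fingertip can go 50 mm or more below the rails. Black lips at y -38 and +38 guide the pack.
- flap (a joint): Opening angle of the orange flap (103 long x 86 wide x 4 mm) in rad: 0 shut, grows as its free edge, next to the rail ends, is pressed down into the box; stop at 1.25. Hinge across the box at its x = 108 mm, 150 high. A spring always pulls it shut: 0.12 N m when shut, 0.2 N m fully open; it swings back when let go.
- flap_edge (a point): Middle of the flap's free edge, on its upper face; x axis points from it to the hinge, z out of the upper face.
- pack: Purple pack of two cells side by side, 35 (its x, along the rails) x 65 (its y, across both rails) x 18 mm high, about 0.1 kg, lying across the slot on the rails, 24 to 46 mm before their end; origin at the centre of its underside, z up. It slides on the rails and stays where it is left.
- cell: Bystander: single purple cell standing upright, diameter 21, height 70 mm; origin at the centre of its underside.
- holder: Bystander: purple printed cell holder, U shaped, 70 x 45 x 37 mm; origin at the centre of its underside.
- flux: Bystander: blue bottle, diameter 48, height 110 mm; origin at the centre of its underside.
- spool: Bystander: steel spool lying flat, diameter 60, height 22 mm; origin at the centre of its underside.
There are look-alikes about, which are no part of the job. What is shaped like the pack but black or brown is not meant.

How it is judged:
By the outcome, as a careful person would: the job done as asked, in the order asked, and still so for the second after the job is handed in, with the robot touching nothing.
It also fails if it takes over 32 s, if anything falls off the work surface, if the arm or the gripper's body presses on something with over 40 N, if the wrist force passes 120 N, or if a joint passes its speed limit or range.

ROBOT

A 7-joint arm with a two-finger parallel gripper is mounted at the origin on the work surface. World frame = base frame: x ahead of the robot, y to its left, z up, the work surface at z = 0. Lengths are in m, angles in rad, forces in N, time in s.
With the tool pointing down it reaches from about 0.35 to 0.9 m from the base axis. Payload 8.1 kg.
Tool frame: the origin (TCP) lies midway between the tips of the shut fingers; the grasp point (between the pads) lies arm.tcp_to_grasp behind it (arm.tcp_to_grasp is the distance from the TCP to the grasp point, in m); z points along the fingers, y is the line along which they close (so a half turn about z gives the same grasp; the last joint's range is limited). The gripper opens to 92 mm and grips with 3 to 60 N. Pads are 19 mm wide; open, the fingers measure 130 mm over their backs; the gripper's body (75 mm by 190 mm) begins 47 mm behind the grasp point.
Start: joints at [-0.103, 0.434, 0.025, 1.573, -0.012, 1.134, -0.075], TCP at [0.625, -0, 0.227] pointing down, gripper open.
Joint ranges: [-2.62, 2.62], [-0.44, 2.09], [-1.27, 1.32], [0.08, 2.57], [-1.32, 4.46], [0.12, 2], [-2.74, 2.74]. Speed limits (rad/s): [2.22, 2.22, 3.01, 3.01, 3.14, 3.14, 3.14].

INTERFACE

Orientations are given as a rotation vector (axis times angle).
In Python, from cell import observe, get_image, arm gives the robot as it stands. The module is installed in compiled form; this text tells all that it offers.
- The arm moves only by the tool drive_tool, never from a script. Its argument "steps" is a list of rows, each a list of 5 numbers: the closure, from 0 (fully open) to 1 (shut), then the shift along the world's x, y, z in mm, then the turn about the world's z in rad. In form: [[hand, x, y, z, roll], ...]. A call has 1 to 20 rows; each row shifts and turns the commanded pose from where the row before left it; what a row does not reach is not made up. A row lasts 1/12 s, in which the tool goes at most 41.7 mm and 7.16 degrees, less where a joint would pass 70% of its speed; a pose out of reach is approached as far as the arm can. A call with a gripper value outside its range is refused whole. The fingers move at their own pace and stop on an object; "grip_force" is the grip in N (left out, the last holds). Time passes only in rows, so rows that do not move let the fingers close. It gives the time, the measured TCP pose, the force, the opening and the grip force at its end, in the units of the state.
- observe(): the state, without advancing time (a new reading comes with each control period).
- get_image(name): name is "scene" or "side" or "wrist"; returns a dict with "image" (400x640x3 uint8, red, green, blue), "vfov" (degrees; the focal length in pixels is half the picture's height over the tangent of half this angle, whatever the lens; pixels are square), "cx", "cy" (the principal point, pixels), "xyz" and "attitude" of the camera in the world. Camera axes: x right, y down, z forward; pixel columns grow to the right and rows downward; lengths in m; the calibration is good to about 2 mm. The wrist camera is an equidistant fisheye: a pixel r from the principal point sees the ray r / f radians off the axis. A picture is of the moment at which its call begins. There is no depth.
- arm.sign_off(): hands the job in; it is judged then, once.
The state is a dict: "clock": time; "joints": joint angles; "dq": joint speeds; "joint_efforts": joint torques, N m; "position": TCP position; "ee_rot": TCP orientation; "force": force on the tool from outside, world axes, zero at the start; "ft_torque": the same for the moment, N m; "width": opening from 0.0 (shut) to 1.0 (fully open); "gripper_force": force on a finger pad.
Only numpy, scipy, OpenCV 4.12 (cv2) and the standard library are available. Lean on these libraries where they do the work, as an engineer would, in place of code of your own. Each camera call takes 0.05 s, during which the arm holds its last target. There are 200 camera calls.

## Working session

There is one attempt and no reset: what is moved stays moved. The work goes in short steps, Python scripts to look and compute and a tool call to move; the robot and the scene stay as the last step left them, time stands still between calls to the robot, and variables do not carry over. Pictures are saved under pics/ and viewed, at most 10 in all, crops included, and the job is handed in when it is done.

Besides the shell and the picture viewer there is one more tool, called as name([rows], argument=value, ...), one row to a line, values as JSON. drive_tool: Moves the arm, as the interface text tells. Its arguments: {"type":"object","properties":{"steps":{"type":"array"},"grip_force":{"type":"number"}},"required":["steps"]}

```bash
mkdir -p pics
python3 - <<'E'
from cell import observe,get_image,arm
import cv2
s=observe();print({k:s[k] for k in('clock','position','ee_rot','width','force')},arm.tcp_to_grasp)
for n in('scene','side','wrist'):
    d=get_image(n);cv2.imwrite(f'pics/{n}0.png',d['image'][:,:,::-1]);print(n,d['vfov'],d['cx'],d['cy'],d['xyz'],d['attitude'])
E
```

```text
{'clock': 0.0, 'position': array([ 6.24469015e-01, -3.31856171e-05,  2.25923544e-01]), 'ee_rot': array([-2.22071258e+00, -2.22073837e+00,  2.00097636e-03]), 'width': 0.9996451573364074, 'force': array([-0.58738985, -0.70384683, -0.28883368])} 0.0188
scene 44.377838525238815 314.0685731293128 196.82057682162815 [1.19577091 0.45062997 0.67209012] [-1.22287684 -2.11310546  1.10153727]
side 42.75510425709518 316.2129212134726 206.93191993023615 [-0.06147091  0.80522881  0.6872269 ] [-0.80975426  2.3445503  -1.35427266]
wrist 65.70646984690485 329.7156189229446 197.47873647758217 [0.6253571  0.07844311 0.383415  ] [ 2.84637866e+00  1.25475523e-03 -1.22012137e-03]
```

View pics/scene0.png

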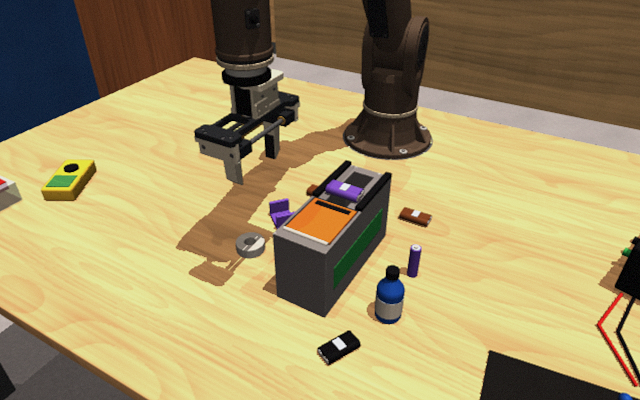

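View pics/side0.png

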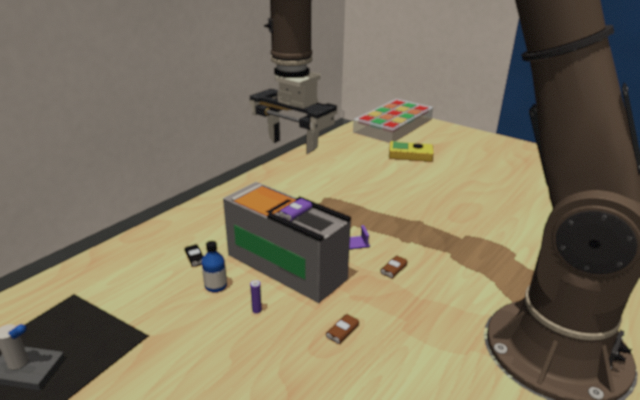

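View pics/wrist0.png

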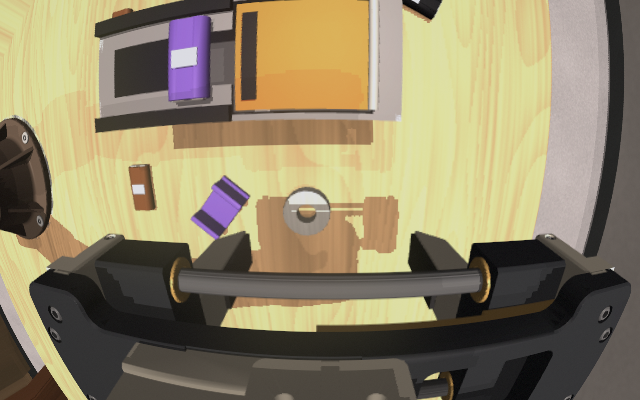

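The scene and side views show the box with the pack lying on its rails and the flap pointing away from the robot. In the wrist view the flap covers about (233-375, 0-110) and the pack about (168-210, 15-100). The fingers close along world x, which is nearly the box's x. I'll measure next.

```bash
cat > h.py <<'E'
import numpy as np,cv2
from cell import observe,get_image,arm
from scipy.spatial.transform import Rotation as R
def cast(d,px,z,fish):
    px=np.asarray(px,float).reshape(-1,2);f=200/np.tan(np.radians(d['vfov']/2))
    u=(px-[d['cx'],d['cy']])/f
    if fish:
        r=np.linalg.norm(u,axis=1,keepdims=True);v=np.c_[u*np.sinc(r/np.pi),np.cos(r)]
    else: v=np.c_[u,np.ones(len(u))]
    v=v@R.from_rotvec(d['attitude']).as_matrix().T
    o=np.array(d['xyz']);return (o+v*((z-o[2])/v[:,2:]))[:,:2]
def blob(d,lo,hi):
    m=cv2.inRange(cv2.cvtColor(d['image'],cv2.COLOR_RGB2HSV),lo,hi)
    m=cv2.morphologyEx(m,cv2.MORPH_OPEN,np.ones((3,3)))
    return sorted(cv2.findContours(m,0,2)[0],key=cv2.contourArea)[::-1]
ORANGE=((8,150,120),(20,255,255));PURPLE=((125,90,50),(150,255,255))
def rep(n,do=True):
    d=get_image(n);fi=n=='wrist'
    for nm,c,z in(('flap',ORANGE,.150),('pack',PURPLE,.168)):
        for k in blob(d,*c)[:1 if nm=='flap' else 2]:
            g=cast(d,k,z,fi).astype(np.float32)*1000
            (cx,cy),wh,a=cv2.minAreaRect(g)
            print(n,nm,cv2.boundingRect(k),'ctr',np.round([cx,cy],1),'size',np.round(wh,1),'ang',round(a,1));print(np.round(cv2.boxPoints(((cx,cy),wh,a))).tolist())
    return d
E
python3 -c "
from h import *
rep('wrist');rep('scene');rep('side')"
```

```text
wrist flap (235, 0, 133, 110) ctr [603. 120.] size [ 85.8 100.2] ang 89.7
[[553.0, 77.0], [653.0, 77.0], [653.0, 163.0], [553.0, 163.0]]
wrist pack (168, 15, 42, 86) ctr [521.3 120.5] size [34.6 63.5] ang 0.1
[[504.0, 152.0], [504.0, 89.0], [539.0, 89.0], [539.0, 152.0]]
wrist pack (202, 186, 39, 42) ctr [540.9   5.6] size [24.8 26.5] ang 50.6
[[523.0, 4.0], [543.0, -12.0], [559.0, 7.0], [538.0, 24.0]]
scene flap (287, 198, 69, 44) ctr [601.3 121.4] size [88.  99.1] ang 89.6
[[551.0, 78.0], [651.0, 77.0], [651.0, 165.0], [552.0, 166.0]]
scene pack (270, 199, 21, 28) ctr [642.8  61.8] size [75.6 34. ] ang 39.6
[[603.0, 51.0], [624.0, 25.0], [683.0, 73.0], [661.0, 99.0]]
scene pack (325, 180, 37, 21) ctr [527.6 124.1] size [44.9 67.8] ang 0.0
[[505.0, 158.0], [505.0, 90.0], [550.0, 90.0], [550.0, 158.0]]
side flap (238, 187, 51, 28) ctr [606.4 117.7] size [84.9 91.7] ang 90.0
[[561.0, 75.0], [652.0, 75.0], [652.0, 160.0], [561.0, 160.0]]
side pack (282, 198, 30, 20) ctr [510.7 121.7] size [69.7 43.5] ang 89.6
[[489.0, 87.0], [532.0, 87.0], [533.0, 156.0], [489.0, 157.0]]
side pack (349, 228, 19, 20) ctr [353.2 135.6] size [32.7 66. ] ang 32.9
[[322.0, 154.0], [357.0, 99.0], [385.0, 117.0], [349.0, 172.0]]
```

drive_tool([
  [0, -20, 30, 0, 0],
  [0, -20, 30, 0, 0],
  [0, -20, 30, 0, 0],
  [0, -28, 30, 0, 0],
  [0, 0, 0, 0, 0],
  [0, 0, 0, 0, 0],
])

```text
clock: 0.8
position: [0.5356, 0.1224, 0.2271]
ee_rot: [-2.216, -2.226, -0.001]
force: [0.7, -0.8, 0.1]
width: 1.0
gripper_force: 0.0
```

```bash
python3 -c "
from h import *
d=rep('wrist');cv2.imwrite('pics/w1.png',d['image'][:,:,::-1]);d=rep('side');cv2.imwrite('pics/s1.png',cv2.resize(d['image'][120:320,160:420,::-1],None,fx=3,fy=3));s=observe();print(s['clock'],s['position'],s['ee_rot'],s['force'])"
```

```text
wrist flap (348, 156, 125, 101) ctr [602.9 120.3] size [ 86.7 101.2] ang 89.6
[[552.0, 77.0], [653.0, 77.0], [654.0, 163.0], [553.0, 164.0]]
wrist pack (283, 172, 45, 82) ctr [517.8 121.8] size [32.9 64.7] ang 0.2
[[501.0, 154.0], [501.0, 89.0], [534.0, 90.0], [534.0, 154.0]]
wrist pack (265, 299, 25, 18) ctr [491.   34.7] size [ 4.6 26.7] ang 49.1
[[479.0, 42.0], [500.0, 24.0], [503.0, 28.0], [482.0, 45.0]]
side flap (238, 187, 50, 28) ctr [606.7 117.9] size [91.1 86.1] ang 0.7
[[561.0, 160.0], [562.0, 74.0], [653.0, 75.0], [652.0, 162.0]]
side pack (283, 199, 29, 19) ctr [509.5 122. ] size [40.3 70.2] ang 2.0
[[488.0, 156.0], [491.0, 86.0], [531.0, 88.0], [528.0, 158.0]]
side pack (350, 232, 18, 17) ctr [347.7 142. ] size [31.4 54.4] ang 34.5
[[319.0, 155.0], [350.0, 111.0], [376.0, 128.0], [345.0, 173.0]]
0.9 [0.53742706 0.11943005 0.22696532] [2.22122062e+00 2.22056389e+00 3.43677971e-04] [0.30091893 0.10333432 0.26284633]
```

View pics/w1.png

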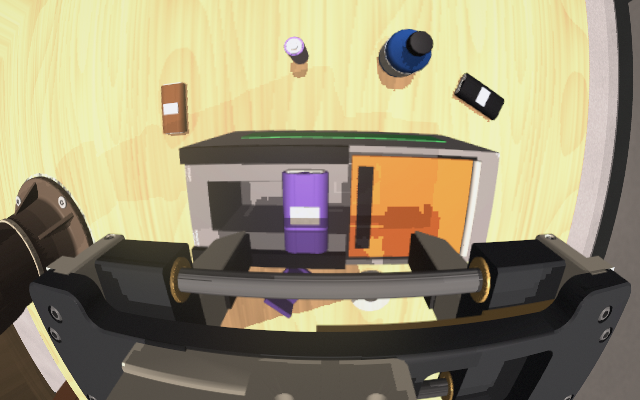

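View pics/s1.png

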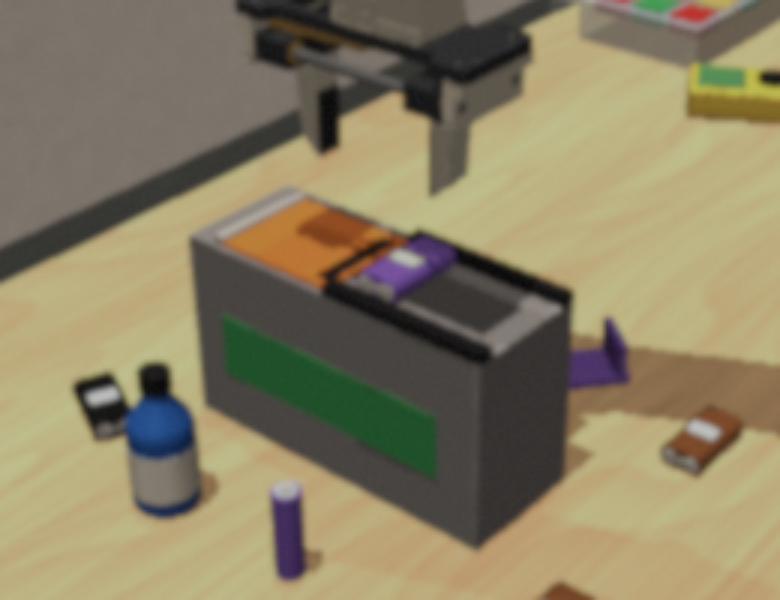

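Wrist view: the pack at (283-328, 172-254) lies between the fingers, and the flap at (348-473, 156-257) is below the right finger. The side crop shows both fingers clear above the box. The box yaw is about 0, the rail end is near x=549, and the pack's back edge is near x=501. I'll descend 10 mm behind the pack.

drive_tool([
  [0, 0, 0, -35, 0],
  [0, 0, 0, -25, 0],
  [0, 0, 0, -20, 0],
  [0, 0, 0, -20, 0],
  [0, 0, 0, -15, 0],
  [0, 0, 0, 0, 0],
  [0, 0, 0, 0, 0],
])

```text
clock: 1.48
position: [0.5368, 0.1185, 0.1112]
ee_rot: [-2.223, -2.219, 0.004]
force: [-1.5, 0.3, 0.6]
width: 0.999
gripper_force: 0.8
```

```bash
python3 -c "
from h import *
d=rep('wrist');a=d['image'];e=get_image('scene')['image'];cv2.imwrite('pics/w2.png',np.hstack([a[100:340,140:500],cv2.resize(e[130:330,230:430],(360,360))[:240]])[:,:,::-1])
s=observe();print(s['clock'],s['position'],s['force'])"
```

```text
wrist flap (399, 185, 164, 87) ctr [610.4 146. ] size [40.1 83.9] ang 89.5
[[568.0, 126.0], [652.0, 126.0], [652.0, 166.0], [569.0, 166.0]]
wrist pack (235, 222, 88, 51) ctr [518.8 147.1] size [32.4 20.2] ang 1.1
[[502.0, 157.0], [503.0, 137.0], [535.0, 137.0], [535.0, 158.0]]
wrist pack (244, 298, 79, 34) ctr [518.7 115.7] size [31.9 17. ] ang 0.2
[[503.0, 124.0], [503.0, 107.0], [535.0, 107.0], [535.0, 124.0]]
1.5833 [0.53742325 0.11916971 0.11240614] [-1.66180569 -0.29039958  0.73855234]
```

View pics/w2.png

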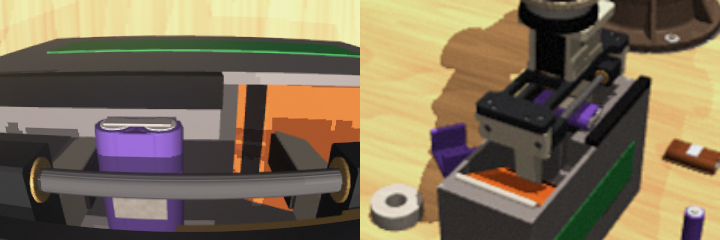

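The flap is held open by the front finger, the rear finger is in the slot, and the pack is still at rest. Its back is at 502 and its front at about 536. Now I'll push.

drive_tool([
  [0, 5, 0, 0, 0],
  [0, 5, 0, 0, 0],
  [0, 5, 0, 0, 0],
  [0, 5, 0, 0, 0],
  [0, 5, 0, 0, 0],
  [0, 5, 0, 0, 0],
  [0, 4, 0, 0, 0],
  [0, 0, 0, 0, 0],
  [0, 0, 0, 0, 0],
])

```text
clock: 2.33
position: [0.5711, 0.12, 0.1114]
ee_rot: [-2.221, -2.221, 0.001]
force: [-5.0, -1.1, 1.4]
width: 1.001
gripper_force: 2.4
```

```bash
python3 -c "
from h import *
d=rep('wrist');a=d['image'];e=get_image('scene')['image'];cv2.imwrite('pics/w3.png',np.hstack([a[100:340,140:500],cv2.resize(e[130:330,230:430],(360,360))[:240]])[:,:,::-1])
s=observe();print(s['clock'],s['position'],s['force'])"
```

```text
wrist flap (368, 189, 142, 84) ctr [620.6 146.6] size [38.5 64.5] ang 89.7
[[588.0, 128.0], [653.0, 127.0], [653.0, 166.0], [588.0, 166.0]]
wrist pack (216, 223, 88, 50) ctr [545.6 148.1] size [32.6 20. ] ang 1.5
[[529.0, 158.0], [530.0, 138.0], [562.0, 139.0], [562.0, 158.0]]
wrist pack (227, 296, 79, 36) ctr [545.5 117.1] size [32.5 17.4] ang 0.1
[[529.0, 126.0], [529.0, 108.0], [562.0, 108.0], [562.0, 126.0]]
2.4333 [0.57100046 0.11996271 0.1114929 ] [-5.05486007  0.64922652  1.63472215]
```

View pics/w3.png

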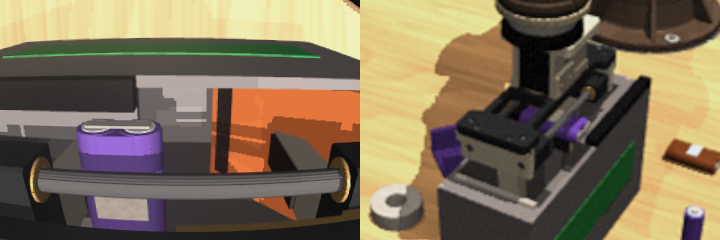

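The flap is wide open and the pack's nose is past the rail ends. Next I'll close the fingers part way while shifting forward, so the front finger stays put and the rear one pushes. The gap stays above 60 mm, so nothing gets pinched.

drive_tool([
  [0.04, 2, 0, 0, 0],
  [0.08, 2, 0, 0, 0],
  [0.12, 2, 0, 0, 0],
  [0.16, 2, 0, 0, 0],
  [0.2, 2, 0, 0, 0],
  [0.24, 2, 0, 0, 0],
  [0.28, 2, 0, 0, 0],
  [0.32, 2, 0, 0, 0],
  [0.32, 0, 0, 0, 0],
  [0.32, 0, 0, 0, 0],
  [0.32, 0, 0, 0, 0],
])

```text
clock: 3.35
position: [0.587, 0.12, 0.1117]
ee_rot: [-2.221, -2.221, 0.0]
force: [-5.5, -0.7, 2.5]
width: 0.677
gripper_force: 2.5
```

```bash
python3 -c "
from h import *
d=rep('wrist');a=d['image'];e=get_image('scene')['image'];cv2.imwrite('pics/w4.png',np.hstack([a[100:340,140:500],cv2.resize(e[130:330,230:430],(360,360))[:240]])[:,:,::-1])
s=observe();print(s['clock'],s['position'],s['force'],s['width'])"
```

```text
wrist flap (347, 189, 134, 84) ctr [624.2 146.6] size [38.4 58. ] ang 89.7
[[595.0, 128.0], [653.0, 127.0], [653.0, 166.0], [595.0, 166.0]]
wrist pack (267, 188, 40, 48) ctr [572.7 162.4] size [13.3 17.5] ang 0.5
[[566.0, 171.0], [566.0, 154.0], [579.0, 154.0], [579.0, 171.0]]
wrist pack (210, 11, 4, 9) ctr [547.8 232.2] size [1.  3.4] ang 11.3
[[547.0, 234.0], [548.0, 230.0], [549.0, 231.0], [548.0, 234.0]]
3.45 [0.58699739 0.11998756 0.11173355] [-5.70381895 -0.10755036  1.64289623] 0.6806001948013355
```

View pics/w4.png

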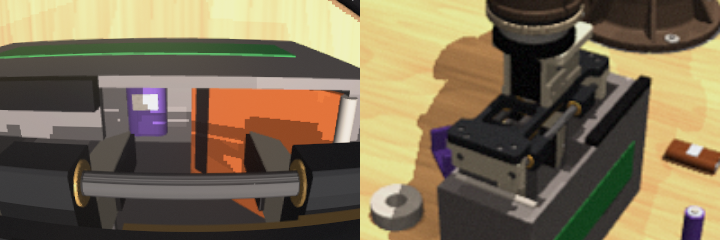

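The pack has dropped. Through the hole it shows at (267-307, 188-236), and its apparent size matches lying flat on the floor, label up. I'll reverse the rear finger and lift so that the flap follows shut.

drive_tool([
  [0.24, -4, 0, 0, 0],
  [0.16, -4, 0, 0, 0],
  [0.08, -4, 0, 0, 0],
  [0, -4, 0, 0, 0],
  [0, -4, 0, 0, 0],
  [0, 0, 0, 0, 0],
  [0, 0, 0, 8, 0],
  [0, 0, 0, 8, 0],
  [0, 0, 0, 8, 0],
  [0, 0, 0, 8, 0],
  [0, 0, 0, 10, 0],
  [0, 0, 0, 20, 0],
  [0, 0, 0, 30, 0],
  [0, 0, 0, 30, 0],
  [0, 0, -20, 30, 0],
  [0, 0, -30, 10, 0],
  [0, 0, -30, 0, 0],
  [0, 0, 0, 0, 0],
  [0, 0, 0, 0, 0],
])

```text
clock: 5.03
position: [0.5675, 0.0375, 0.275]
ee_rot: [2.225, 2.215, 0.002]
force: [0.5, 0.8, -1.2]
width: 1.0
gripper_force: 0.0
```

```bash
python3 -c "
from h import *
d=rep('wrist');a=d['image'];e=get_image('scene')['image'];cv2.imwrite('pics/w5.png',np.hstack([a[:,80:480],e[100:400,200:500][:, :]if 0 else cv2.resize(e[130:370,220:460],(400,400))])[:,:,::-1])
s=observe();print(s['clock'],s['position'],s['force'],s['width'])"
```

```text
wrist flap (312, 56, 111, 95) ctr [603.1 119.8] size [ 86.5 100.5] ang 89.4
[[552.0, 77.0], [653.0, 76.0], [654.0, 163.0], [553.0, 164.0]]
wrist pack (252, 204, 39, 34) ctr [513.6  12.8] size [27.1 28.8] ang 50.3
[[494.0, 12.0], [516.0, -7.0], [533.0, 14.0], [511.0, 32.0]]
wrist pack (303, 82, 9, 21) ctr [549.7 128.3] size [17.2  6.8] ang 89.5
[[546.0, 120.0], [553.0, 120.0], [553.0, 137.0], [546.0, 137.0]]
5.1333 [0.56711528 0.04059112 0.27419403] [-0.09575425  0.31852196  0.21724482] 0.9969868565102314
```

View pics/w5.png

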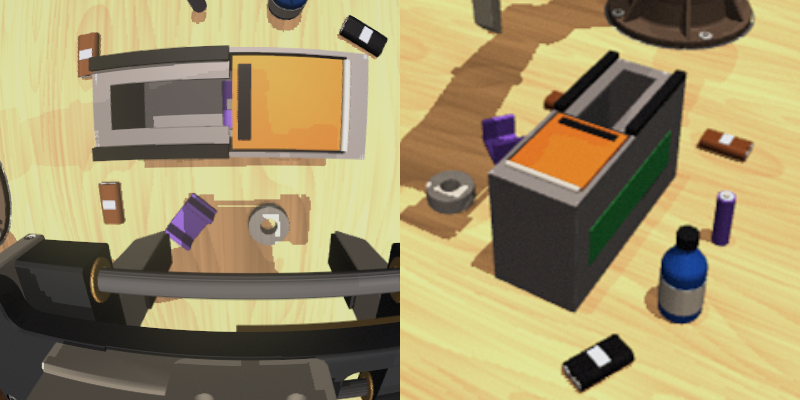

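The flap is shut: its corners are back at their starting values. The pack's edge, seen through the slot at (303-312, 82-103), fits it lying on the floor at x of about 535-567 mm in both views. The bystanders look unmoved and the arm is clear.

```bash
python3 -c "
from cell import arm
print(arm.sign_off())"
```

```text
the job is handed in; nothing more can be done
None
```

The pack was pushed off its rails with the flap held open and now lies flat inside the box; the flap has sprung shut, the bystanders look unmoved, and I handed the job in at about 5 s (no verdict was returned).

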